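Set out the small supplies by height

ROBOT

A 6-joint arm with a two-finger parallel gripper is mounted at the origin on a cart in front of the work surface, level with it; the furniture and walls round the work are solid. World frame = base frame: x ahead of the robot, y to its left, z up, the work surface at z = 0. Lengths are in m, angles in rad, forces in N, time in s.
With the tool pointing down it reaches from about 0.35 to 0.775 m from the base axis. Payload 5.5 kg.
Tool frame: the origin (TCP) lies where the fingers leave the gripper's body, on its centre line; the fingertips stand env.tip_reach ahead of it and the grasp point (between the pads) lies 54 mm ahead of it (env.tip_reach is the distance from the TCP to the fingertips, in m); z points along the fingers, y is the line along which they close (so a half turn about z gives the same grasp; the last joint's range is limited). The gripper opens to 85 mm and grips with 20 to 120 N. Pads are 22 mm wide; open, the fingers measure 114 mm over their backs; the gripper's body (76 mm by 85 mm) begins 54 mm behind the grasp point. The pads swing forward as they close: fully open they stand 13 mm farther back than shut.
Start: joints at [-1.29, 0.313, 0.046, 1.304, 0, 1.431], TCP at [0.235, -0.525, 0.304] pointing down, gripper open.
Joint ranges: [-2.76, 2.76], [-0.86, 1.69], [-1.03, 1.26], [-2.2, 2.34], [-1.47, 1.5], [-3.14, 3.14]. Speed limits (rad/s): [2.57, 2.57, 3.14, 3.14, 3.14, 3.14].

INTERFACE

Orientations are given as a unit quaternion [w, x, y, z].
In Python, from workcell import status, optics, hand_in, env gives the robot as it stands.
- The arm moves only by the shell command python3 -m handwheel 'ROWS' [FORCE]. ROWS is a JSON object whose one key "deltas" holds a list of rows, each a list of 5 numbers: the opening, from -1 (shut) to 1 (fully open), then the shift along the tool's x, y, z in units of 40 mm (1.0 is 40 mm), then the turn about the tool's z in units of 10 degrees (1.0 is 10 degrees). In form: {"deltas": [[jaw, x, y, z, roll], ...]}. A call has 1 to 20 rows; each row shifts and turns the commanded pose from where the row before left it, along the tool's axes as they then stand; what a row does not reach is not made up. A row lasts 1/8 s, in which the tool goes at most 62.5 mm and 10.7 degrees, less where a joint would pass 70% of its speed; a pose out of reach is approached as far as the arm can. A call is refused whole if a number of a shift passes 1 or a number of a turn 1, either way. A call with a gripper value outside its range is refused whole. The fingers move at their own pace and stop on an object; FORCE is the grip in N (left out, the last holds). Time passes only in rows, so rows that do not move let the fingers close. It gives the time, the measured TCP pose, the force, the opening and the grip force at its end, in the units of the state.
- status.get_state(): the state, without advancing time (a new reading comes with each control period).
- optics.read_camera(name): name is "scene" or "top"; returns a dict with "frame" (400x640x3 uint8, red, green, blue), "depth" (400x640 float32, m along the optical axis (not along the pixel's ray), 0 where there is no reading), "vfov" (degrees; the focal length in pixels is half the picture's height over the tangent of half this angle, whatever the lens; pixels are square), "cx", "cy" (the principal point, pixels), "origin" and "attitude" of the camera in the world. Camera axes: x right, y down, z forward; pixel columns grow to the right and rows downward; lengths in m; the calibration is good to about 2 mm. A picture is of the moment at which its call begins.
- hand_in(): hands the job in; it is judged then, once.
The state is a dict: "clock": time; "joint_pos": joint angles; "qvel": joint speeds; "tau": joint torques, N m; "tcp_pos": TCP position; "orientation": TCP orientation; "wrist_force": force on the tool from outside, world axes, zero at the start; "ft_torque": the same for the moment, N m; "finger_gap": finger opening in m; "grip_force": force on a finger pad.
Only numpy, scipy, OpenCV 4.12 (cv2) and the standard library are available. Lean on these libraries where they do the work, as an engineer would, in place of code of your own. Each camera call takes 0.05 s, during which the arm holds its last target. There are 200 camera calls.

TASK

Set the glue stick, the rubber stamp, the big binder clip and the staple box out on the four black mats of the wooden supply board in order of height, the tallest on the mat next to the steel end post and the shortest on the mat farthest from it. Stand each one upright as it stands now, centred on its own mat, and let go of it.

Things in the scene. Friction and masses are not known exactly. Their poses are not given: they have to be found in the camera images.
- glue_stick: glue stick standing on end, round, 26 mm in diameter and 88 mm tall, white barrel with a dark grey cap; origin at the centre of its underside, z up along the stick. About 40 g
- rubber_stamp: brown wooden rubber stamp, 65 mm tall: a foot block 20 mm (its x) by 48 mm (its y) and 12 mm high, with an upright turned round handle above it, at most 20 mm thick, best gripped about 48 mm above the underside; origin at the centre of its underside, z up. About 60 g
- binder_clip: black spring binder clip standing on its flat spine, 36 mm tall with its two bright wire arms up; the black body is 18 mm thick (its x), 32 mm long (its y) and 18 mm high; the arms above it span 32 mm in x and 18 mm in y, so grip it low by the two ends of the black body, closing along its y; rigid; origin at the centre of its underside, z up. About 30 g
- staples_box: closed cardboard box of staples, white and blue-grey, lying flat: 36 mm (its x) by 52 mm (its y) and 18 mm tall; grip it across the 36 mm; origin at the centre of its underside, z up. About 60 g
- board: fixed low wooden board on the worktop, 74 mm (its x) by 330 mm (its y, the row's direction) and 6 mm thick, carrying the four mats in a row at 75 mm spacing; origin at the centre of its underside, z up. A wall cabinet hangs over the worktop behind the board: underside 0.55 m above the worktop, front face at world x = 0.61, so keep the wrist low over the board (lifting things about 0.1 m is enough)
- mat_1: black square rubber mat, 60 x 60 x 3 mm, fixed on the board with its top 9 mm above the worktop; origin at the centre of its underside, axes as the board's. The end mat on the board's +y side, 112.5 mm from the board's centre
- mat_2: black square rubber mat, 60 x 60 x 3 mm, fixed on the board with its top 9 mm above the worktop; origin at the centre of its underside, axes as the board's. Next to mat_1, 37.5 mm to the +y side of the board's centre
- mat_3: black square rubber mat, 60 x 60 x 3 mm, fixed on the board with its top 9 mm above the worktop; origin at the centre of its underside, axes as the board's. Between mat_2 and mat_4, 37.5 mm to the -y side of the board's centre
- mat_4: black square rubber mat, 60 x 60 x 3 mm, fixed on the board with its top 9 mm above the worktop; origin at the centre of its underside, axes as the board's. The end mat on the board's -y side, 112.5 mm from the board's centre
- end_post: upright steel post with a knob, 18 mm across and 46 mm tall, fixed on the board near one of its two ends (either one; the other end has only a flat screw head 3 mm high), 41.5 mm outward from the centre of the mat next to it; origin at the centre of its underside, 6 mm above the worktop
Things that resemble listed ones, but are neither listed nor needed, are in the scene too. What is shaped like the glue_stick but pink is not meant.

How it is judged:
By the outcome, as a careful person would: the job done as asked, in the order asked, and still so for the second after the job is handed in, with the robot touching nothing.
It also fails if it takes over 99 s, if anything falls off the work surface, if the arm or the gripper's body presses on something with over 40 N, if the wrist force passes 120 N, or if a joint passes its speed limit or range.

## Working session

There is one attempt and no reset: what is moved stays moved. The work goes in short steps, Python scripts to look and compute and a shell command to move; the robot and the scene stay as the last step left them, time stands still between calls to the robot, and variables do not carry over. Pictures are saved under pics/ and viewed, at most 14 in all, crops included, and the job is handed in when it is done.

```bash
mkdir -p pics; ls; python3 - <<'E'
from workcell import status, optics, env
import cv2, numpy as np
print(env.tip_reach, status.get_state())
for n in ("scene","top"):
    c=optics.read_camera(n); cv2.imwrite(f"pics/{n}0.png",c["frame"][:,:,::-1]); np.savez(f"{n}0.npz",**c)
    print(n,c["vfov"],c["cx"],c["cy"],c["origin"],c["attitude"])
E
```

```text
pics
0.0726 {'clock': 0.0, 'joint_pos': array([-1.28961640e+00,  3.14006065e-01,  4.49636703e-02,  1.30357891e+00,
       -2.71884206e-05,  1.43119275e+00]), 'qvel': array([ 0.00017256, -0.00119663, -0.00040212,  0.00089392,  0.00085173,
        0.00089565]), 'tau': array([-4.72366410e-04, -4.80625570e+01,  2.98532438e+01,  1.91379263e-02,
       -1.60643826e-04, -3.64218948e-06]), 'tcp_pos': array([ 0.23475097, -0.52448189,  0.30299926]), 'orientation': array([-9.09239768e-04,  9.77948765e-01,  2.08842958e-01, -7.80994837e-05]), 'wrist_force': array([-0.88552266,  0.25496635,  0.2269885 ]), 'ft_torque': array([ 0.02125989, -0.1104505 ,  0.00200993]), 'grip_force': 0.0, 'finger_gap': 0.08543511499279925}
scene 48.69410730494343 305.9105287457592 196.3144953597957 [-0.11132159 -0.60995379  0.57979302] [-0.4369155   0.81479238 -0.3316784   0.18763705]
top 56.99914423481783 320.94410110687306 203.0511222360715 [ 0.31697338 -0.00541703  0.95739596] [ 0.07414463 -0.68491284  0.72045903 -0.07959754]
```

View pics/scene0.png

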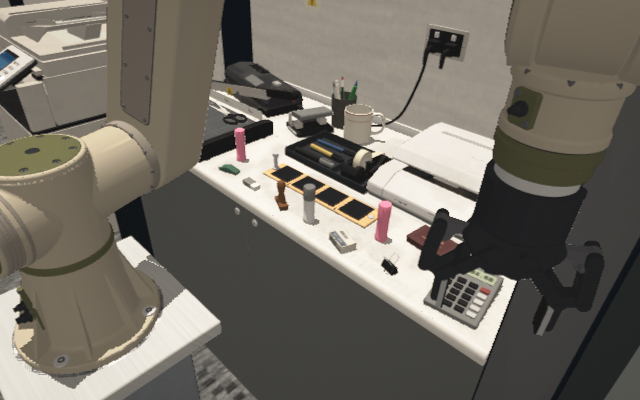

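View pics/top0.png

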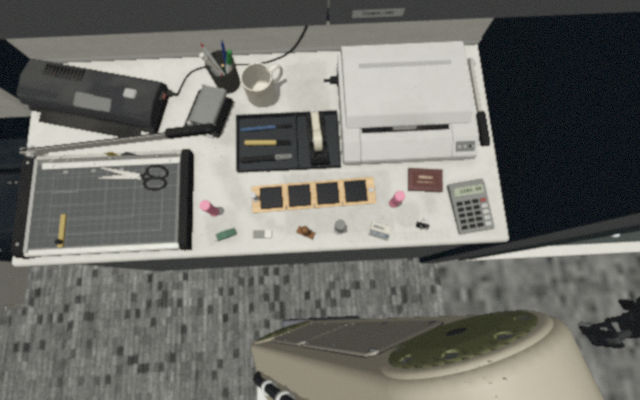

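The scene picture shows pink sticks at (240,145) and (384,222), the stamp at (281,195), the grey/white glue stick at (309,203), box candidates at (342,240) and (251,183), clip candidates at (389,266) and a green thing at (229,169), and the board from (270,172) to (375,215) with a post-like thing at (276,160). The top picture shows the same row along y≈230. I'll enlarge both to confirm.

```bash
cat > h.py <<'E'
import numpy as np, cv2
from scipy.spatial.transform import Rotation as R
def load(n): return dict(np.load(n,allow_pickle=True))
def cam(c):
    f=200/np.tan(np.radians(float(c["vfov"]))/2); q=c["attitude"]
    return f,R.from_quat([q[1],q[2],q[3],q[0]]).as_matrix(),np.array(c["origin"])
def ray(c,u,v,z):
    f,M,o=cam(c); d=M@np.array([(u-c["cx"])/f,(v-c["cy"])/f,1]); return o+d*(z-o[2])/d[2]
def cloud(c):
    f,M,o=cam(c); v,u=np.mgrid[:400,:640]; d=c["depth"]
    return np.stack([(u-c["cx"])/f*d,(v-c["cy"])/f*d,d],-1)@M.T+o
E
python3 - <<'E'
from h import *
t=load("top0.npz");s=load("scene0.npz")
a=cv2.resize(t["frame"][170:250,190:440,::-1],None,fx=3.2,fy=3.2,interpolation=cv2.INTER_CUBIC)
b=cv2.resize(s["frame"][125:285,210:420,::-1],None,fx=3.6,fy=3.6,interpolation=cv2.INTER_CUBIC)
cv2.imwrite("pics/ct.png",a);cv2.imwrite("pics/cs.png",b)
P=cloud(t)
m=((P[...,2]>.01)&(P[...,2]<.15)&(P[...,0]>.3)&(P[...,0]<.62)).astype('uint8'); m[:160]=0;m[250:]=0;m[:,:190]=0;m[:,450:]=0
n,l,st,ce=cv2.connectedComponentsWithStats(m)
for i in range(1,n):
    if st[i,4]>8:
        q=P[l==i]; print(ce[i].round(1),st[i],q.mean(0).round(4),q[:,2].max().round(3))
print(P[230,350],P[195,275])
E
```

```text
[424.9 179.7] [408 168  35  24 787] [ 0.5753 -0.2975  0.0146] 0.02
[190.8 207. ] [190 173   3  77 181] [0.5315 0.3205 0.0195] 0.034
[346.7 182.7] [344 181   6   5  10] [ 0.5782 -0.0895  0.0112] 0.012
[448.3 188.3] [447 184   3  11  23] [ 0.5479 -0.356   0.017 ] 0.023
[294.8 192. ] [292 190   7   5  10] [0.5597 0.0495 0.0108] 0.012
[361.2 196.1] [359 191   5  11  18] [ 0.5398 -0.1253  0.011 ] 0.013
[396.5 198.7] [389 191  16  17 173] [ 0.5149 -0.2047  0.0685] 0.092
[252.9 196.6] [249 192   9  10  54] [0.5459 0.1555 0.0382] 0.054
[267.6 198. ] [265 196   6   6  14] [0.5469 0.1218 0.011 ] 0.012
[297.5 199.7] [295 197   6   7  13] [0.5384 0.043  0.0112] 0.012
[207.9 207.9] [199 200  19  17 187] [0.5153 0.2614 0.0677] 0.091
[422.5 225.2] [416 219  13  11  57] [ 0.4531 -0.2768  0.0176] 0.038
[338.7 226.6] [333 220  12  15 134] [ 0.4514 -0.0572  0.0751] 0.091
[379.4 230.6] [368 221  24  20 293] [ 0.4448 -0.1646  0.0176] 0.023
[304.8 231.9] [296 226  19  14 141] [0.449  0.0267 0.0319] 0.066
[223.1 234.5] [213 229  20  12 113] [0.4555 0.2376 0.0135] 0.018
[260.3 234.2] [252 230  19   9 114] [0.4516 0.1422 0.0119] 0.016
[ 4.52583896e-01 -9.06390513e-02  1.21691428e-04] [0.55436557 0.10216908 0.00996604]
```

View pics/ct.png

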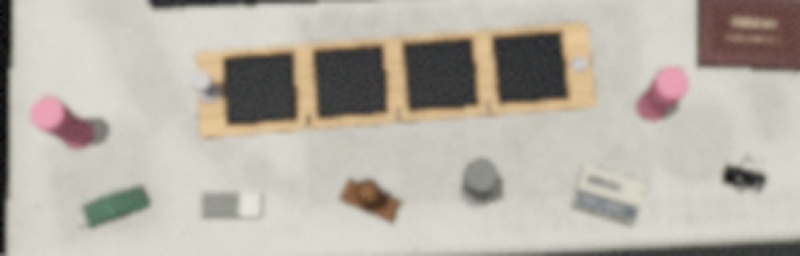

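View pics/cs.png

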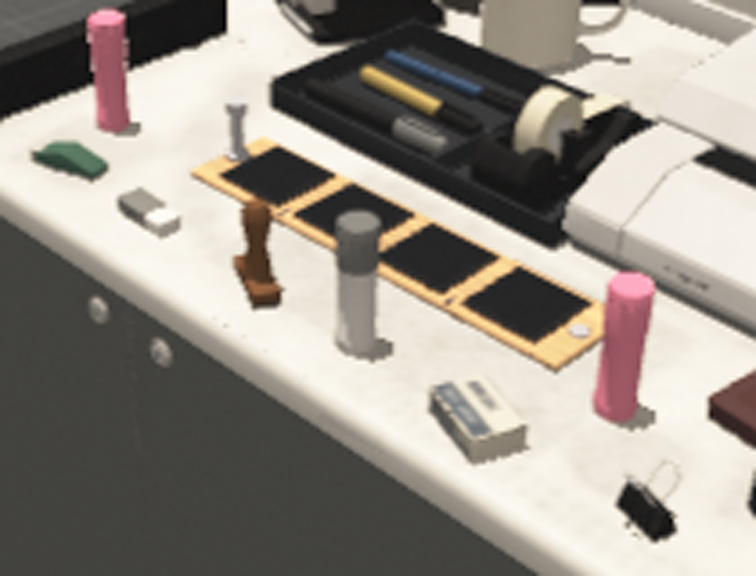

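The crops confirm: the post is on the board's left (+y) end (top pixel 253,196) and the flat screw at the right end, so glue goes on mat_1, stamp on mat_2, clip on mat_3, box on mat_4. Glue stick: top (339,225) white/grey, rather than pink (208,208) or (397,199). Box: (380,229) white/blue-grey, rather than the eraser (262,234) or green item (223,235). Clip: (422,225), the only black one with wire arms. Stamp: (305,232), brown.

```bash
cat >> h.py <<'E'
def plan(x,y,yaw=None):
    """prints roll (units) needed so tool-y is along world angle yaw(deg), and x,y shifts (units) in the turned frame"""
    from workcell import status
    s=status.get_state(); q=s["orientation"]; M=R.from_quat([q[1],q[2],q[3],q[0]]).as_matrix()
    p=s["tcp_pos"]; a=np.degrees(np.arctan2(M[1,1],M[0,1])); 
    d=0 if yaw is None else (yaw-a+90)%180-90
    b=np.radians(a+d); ty=np.array([np.cos(b),np.sin(b)]); tx=np.array([-ty[1],ty[0]])
    if tx@M[:2,0]<0: tx=-tx
    e=np.array([x,y])-p[:2]
    print("tcp",p.round(4),"tool-y ang",a.round(1),"j6",s["joint_pos"][5].round(2),"roll units",round(-d/10,2),"x,y units",round(e@tx/.04,2),round(e@ty/.04,2))
E
python3 - <<'E'
from h import *
t=load("top0.npz");P=cloud(t);f=t["frame"].astype(int);s=load("scene0.npz");PS=cloud(s)
def rect(mask,z,name,rng):
    m=np.zeros((400,640),'uint8');u0,u1,v0,v1=rng;m[v0:v1,u0:u1]=mask[v0:v1,u0:u1]
    n,l,st,ce=cv2.connectedComponentsWithStats(m);i=1+st[1:,4].argmax()
    v,u=np.nonzero(l==i);w=np.array([ray(t,a,b,z)[:2] for a,b in zip(u,v)])
    r=cv2.minAreaRect((w*1000).astype('float32'));C=np.cov(w.T);e,V=np.linalg.eigh(C)
    print(name,len(u),"mean",w.mean(0).round(4),"rect",np.round(r[0],1),np.round(r[1],1),"ang",round(r[2],1),"major",round(np.degrees(np.arctan2(V[1,1],V[0,1]))%180,1))
g=f.sum(2); z=P[...,2]
for k,u in enumerate((256,286,315,344)): rect(g<200,.009,f"mat{k+1}",(u,u+32,175,215))
rect(z>.012,.018,"box",(362,398,215,245))
rect(g<200,.012,"clipdark",(410,436,214,236))
rect((z>.080),.088,"glue",(325,350,212,240))
rect((f[...,0]-f[...,2]>25),.012,"stamp",(290,322,220,242))
rect((z>.045),.06,"stamphandle",(290,322,220,242))
# scene-view depth centroids
for nm,(u0,u1,v0,v1),za,zb in (("box",(325,362,225,255),.012,.03),("clip",(378,402,250,280),.006,.02),("clipall",(378,402,240,280),.006,.05),("glue",(298,322,178,228),.08,.1),("gluemid",(298,322,178,228),.02,.06),("stampfoot",(270,292,175,213),.005,.014),("stamphandle",(270,292,175,213),.03,.07)):
    q=PS[v0:v1,u0:u1].reshape(-1,3);q=q[(q[:,2]>za)&(q[:,2]<zb)&(q[:,0]<.5)&(q[:,0]>.38)]
    r=cv2.minAreaRect((q[:,:2]*1000).astype('float32'));print("S",nm,len(q),q.mean(0).round(4),np.round(r[0],1),np.round(r[1],1),round(r[2],1))
E
```

```text
mat1 381 mean [0.5491 0.1135] rect [548.7 114.3] [55.5 51.9] ang 88.4 major 77.5
mat2 376 mean [0.5512 0.0383] rect [551.4  38.2] [51.5 52.9] ang 1.7 major 75.8
mat3 372 mean [ 0.5536 -0.0367] rect [553.3 -36.7] [52.2 52.3] ang 2.1 major 50.1
mat4 373 mean [ 0.5559 -0.1109] rect [ 555.9 -111.1] [52.1 52.3] ang 1.3 major 99.3
box 289 mean [ 0.4448 -0.1647] rect [ 444.8 -164.7] [52.2 36.6] ang 70.1 major 70.1
clipdark 24 mean [ 0.4554 -0.2745] rect [ 455.9 -275.9] [23.4  7.9] ang 87.1 major 78.8
glue 98 mean [ 0.4539 -0.0579] rect [454.1 -58.1] [23.6 25.6] ang 42.0 major 132.5
stamp 139 mean [0.4522 0.0261] rect [453.5  25.1] [46.6 23.7] ang 64.5 major 62.4
stamphandle 54 mean [0.4502 0.0271] rect [450.3  27.2] [17.7 18.7] ang 60.5 major 168.2
S box 333 [ 0.4428 -0.1682  0.0175] [ 444.8 -166.1] [53.8 37.8] 72.3
S clip 115 [ 0.451  -0.2798  0.0125] [ 452.6 -278.6] [33.3 14.3] 76.5
S clipall 142 [ 0.4519 -0.28    0.0157] [ 452.4 -280.5] [29.9 28.5] 42.6
S glue 98 [ 0.4516 -0.062   0.0862] [452.7 -60.8] [25.2 23.3] 45.4
S gluemid 165 [ 0.448  -0.0654  0.0403] [449.9 -64.8] [13.5 24. ] 48.1
S stampfoot 79 [0.4442 0.0186 0.0106] [450.   25.5] [49.4 19. ] 65.1
S stamphandle 112 [0.4478 0.0229 0.0515] [449.9  23.6] [15.9 18.9] 71.2
```

```bash
python3 - <<'E'
from h import *
t=load("top0.npz")
s=load("scene0.npz")
a=cv2.resize(t["frame"][212:248,362:440,::-1],None,fx=9,fy=9,interpolation=cv2.INTER_CUBIC)
b=cv2.resize(t["frame"][212:248,285:363,::-1],None,fx=9,fy=9,interpolation=cv2.INTER_CUBIC)
cv2.imwrite("pics/c2.png",np.vstack([a[:,:700],b[:,:700]])[:600])
E
```

```text
(no output)
```

View pics/c2.png

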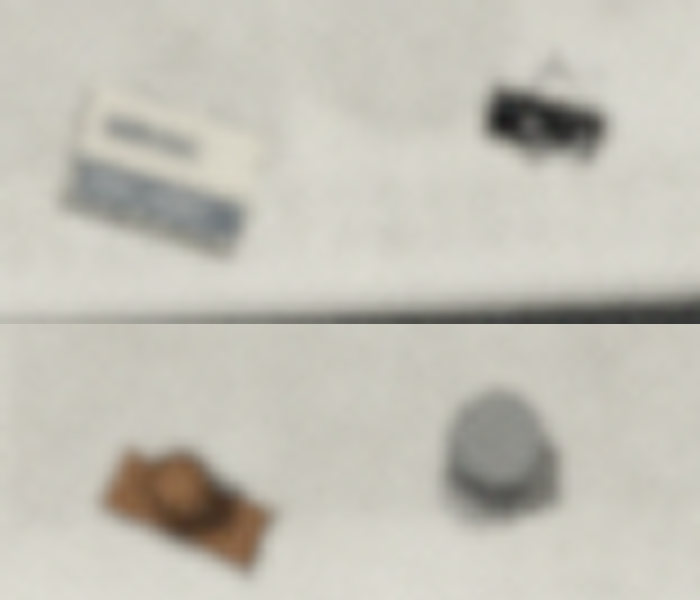

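```bash
python3 - <<'E'
from h import *
plan(.4448,-.165,-19)
E
```

```text
tcp [ 0.2348 -0.5245  0.3031] tool-y ang -65.9 j6 1.43 roll units -4.69 x,y units 10.21 2.04
```

```bash
python3 -m handwheel '{"deltas":[[0.2,0,0,0,-0.94],[0.2,0,0,0,-0.94],[0.2,0,0,0,-0.94],[0.2,0,0,0,-0.94],[0.2,0,0,0,-0.93],[0.2,0.5,0.1,0,0],[0.2,0.97,0.194,0.2,0],[0.2,0.97,0.194,0.2,0],[0.2,0.97,0.194,0.2,0],[0.2,0.97,0.194,0.2,0],[0.2,0.97,0.194,0.2,0],[0.2,0.97,0.194,0.2,0],[0.2,0.97,0.194,0.2,0],[0.2,0.97,0.194,0.2,0],[0.2,0.97,0.194,0.2,0],[0.2,0.97,0.194,0.2,0],[0.2,0,0,0,0],[0.2,0,0,0,0]]}' 30; python3 -c "
from h import *
plan(.4448,-.165,-19)"
```

```text
clock: 2.35
tcp_pos: [0.4445, -0.1651, 0.2239]
orientation: [-0.0, 0.814, 0.581, -0.0]
wrist_force: [0.1, -0.7, -0.6]
finger_gap: 0.0512
grip_force: 0.0
tcp [ 0.4445 -0.1651  0.2239] tool-y ang -19.0 j6 1.38 roll units -0.0 x,y units 0.01 0.01
```

```bash
python3 -m handwheel '{"deltas":[[0.2,0,0,0.9,0],[0.2,0,0,0.9,0],[0.2,0,0,0.9,0],[0.2,0,0,0.6,0],[0.2,0,0,0.42,0],[0.2,0,0,0,0],[-0.5,0,0,0,0],[-0.5,0,0,0,0],[-0.5,0,0,0,0],[-0.5,0,0,0,0],[-0.5,0,0,0,0]]}' 30
```

```text
clock: 3.72
tcp_pos: [0.4453, -0.1661, 0.076]
orientation: [0.001, 0.814, 0.581, 0.0]
wrist_force: [-0.9, -1.1, 6.7]
finger_gap: 0.0356
grip_force: 31.1
```

```bash
python3 -m handwheel '{"deltas":[[-0.5,0,0,-0.4,0],[-0.5,0,0,-0.8,0],[-0.5,0,0,-0.8,0],[-0.5,0,0,-0.7,0],[-0.5,0,0,0,-0.7],[-0.5,0,0,0,-0.7],[-0.5,0,0,0,-0.68],[-0.5,0,0,0,0]]}'; python3 -c "
from h import *
plan(.5559,-.1109,1.7)"
```

```text
clock: 4.72
tcp_pos: [0.4447, -0.1654, 0.183]
orientation: [-0.0, 0.696, 0.718, 0.0]
wrist_force: [0.1, 0.1, -0.6]
finger_gap: 0.0353
grip_force: 30.4
tcp [ 0.4447 -0.1654  0.183 ] tool-y ang 1.7 j6 1.01 roll units 0.0 x,y units 1.28 2.82
```

```bash
python3 -m handwheel '{"deltas":[[-0.5,0.2,0.42,0,0],[-0.5,0.36,0.8,0,0],[-0.5,0.36,0.8,0,0],[-0.5,0.36,0.8,0,0],[-0.5,0,0,0,0],[-0.5,0,0,0.8,0],[-0.5,0,0,0.8,0],[-0.5,0,0,0.5,0],[-0.5,0,0,0.3,0],[-0.5,0,0,0,0],[-0.5,0,0,0,0]]}'; python3 -c "
from h import *
plan(.5559,-.1109,1.7)"
```

```text
clock: 6.1
tcp_pos: [0.5564, -0.1111, 0.0879]
orientation: [0.001, 0.696, 0.718, 0.0]
wrist_force: [0.0, -0.4, 0.1]
finger_gap: 0.0356
grip_force: 30.5
tcp [ 0.5564 -0.1111  0.0879] tool-y ang 1.8 j6 1.2 roll units 0.01 x,y units 0.0 -0.01
```

```bash
python3 -m handwheel '{"deltas":[[-0.5,0,0,0.06,0],[-0.5,0,0,0,0],[0.05,0,0,0,0],[0.2,0,0,0,0],[0.2,0,0,0,0],[0.2,0,0,-0.5,0],[0.2,0,0,-0.9,0],[0.2,0,0,-0.9,0],[0.2,0,0,-0.7,0],[0.2,0,0,0,0]]}'; python3 -c "
from h import *
plan(.4535,-.2775,76)"
```

```text
clock: 7.35
tcp_pos: [0.5573, -0.1114, 0.2073]
orientation: [0.002, 0.696, 0.718, 0.001]
wrist_force: [0.5, -0.9, 0.2]
finger_gap: 0.0516
grip_force: 0.0
tcp [ 0.5573 -0.1114  0.2073] tool-y ang 1.8 j6 1.2 roll units -7.42 x,y units 1.51 -4.66
```

```bash
python3 -m handwheel '{"deltas":[[0.2,0,0,0,-0.93],[0.2,0,0,0,-0.93],[0.2,0,0,0,-0.93],[0.2,0,0,0,-0.93],[0.2,0,0,0,-0.93],[0.2,0,0,0,-0.93],[0.2,0,0,0,-0.92],[0.2,0,0,0,-0.92],[0.2,0.25,-0.78,0,0],[0.2,0.25,-0.78,0,0],[0.2,0.25,-0.78,0,0],[0.2,0.25,-0.78,0,0],[0.2,0.25,-0.77,0,0],[0.2,0.25,-0.77,0,0],[0.2,0,0,0,0],[0.2,0,0,0,0]]}'; python3 -c "
from h import *
plan(.4535,-.2775,76)
from workcell import optics
for n in ('top','scene'):
    c=optics.read_camera(n);np.savez(n+'1.npz',**c)
    cv2.imwrite('pics/'+n+'1.png',c['frame'][...,::-1])
t=load('top1.npz');P=cloud(t);g=t['frame'].astype(int).sum(2)
m=np.zeros((400,640),'uint8');m[150:225,340:385]=(P[150:225,340:385,2]>.02)&(P[150:225,340:385,2]<.045)
v,u=np.nonzero(m);print(len(u),P[v,u].mean(0))
if len(u): print(cv2.minAreaRect((P[v,u,:2]*1000).astype('float32')))
"
```

```text
clock: 9.35
tcp_pos: [0.4524, -0.2768, 0.2038]
orientation: [-0.001, 0.122, 0.993, 0.001]
wrist_force: [-0.2, 0.3, 0.1]
finger_gap: 0.0512
grip_force: 0.0
tcp [ 0.4524 -0.2768  0.2038] tool-y ang 76.0 j6 -0.46 roll units -0.0 x,y units -0.03 -0.01
628 [ 0.59620728 -0.12243602  0.0321535 ]
((592.8382568359375, -127.29997253417969), (116.87395477294922, 126.39431762695312), 81.25099182128906)
```

View pics/top1.png

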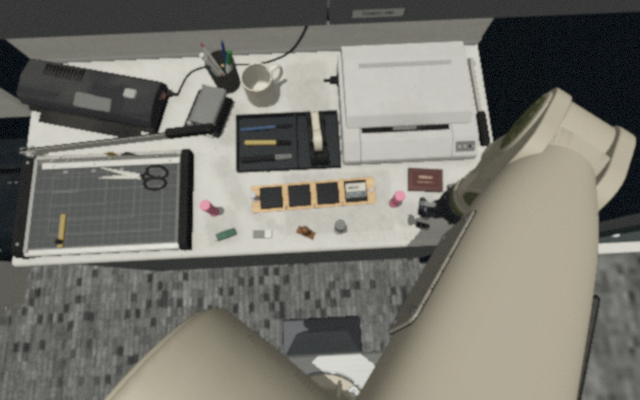

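The top picture shows the box on mat_4 at (356,191), and the gripper over the clip at (420,220).

```bash
python3 -m handwheel '{"deltas":[[0.2,-0.03,0,0.8,0],[0.2,0,0,0.8,0],[0.2,0,0,0.8,0],[0.2,0,0,0.5,0],[0.2,0,0,0.34,0],[0.2,0,0,0,0],[-0.5,0,0,0,0],[-0.5,0,0,0,0],[-0.5,0,0,0,0],[-0.5,0,0,0,0],[-0.5,0,0,0,0]]}' 30
```

```text
clock: 10.82
tcp_pos: [0.4545, -0.2781, 0.0761]
orientation: [0.001, 0.122, 0.993, -0.001]
wrist_force: [0.3, 0.7, 5.9]
finger_gap: 0.0307
grip_force: 30.4
```

```bash
python3 -m handwheel '{"deltas":[[-0.5,0,0,-0.4,0],[-0.5,0,0,-0.8,0],[-0.5,0,0,-0.8,0],[-0.5,0,0,-0.8,0],[-0.5,0,0,0,0.5],[-0.5,0,0,0,0.9],[-0.5,0,0,0,0.9],[-0.5,0,0,0,0.9],[-0.5,0,0,0,0.9],[-0.5,0,0,0,0.9],[-0.5,0,0,0,0.9],[-0.5,0,0,0,0.9],[-0.5,0,0,0,0.6],[-0.5,0,0,0,0]]}'; python3 -c "
from h import *
plan(.5536,-.0367,1.7)"
```

```text
clock: 12.58
tcp_pos: [0.4537, -0.2776, 0.1877]
orientation: [0.0, 0.694, 0.72, -0.0]
wrist_force: [-0.8, -0.1, -0.7]
finger_gap: 0.031
grip_force: 29.9
tcp [ 0.4537 -0.2776  0.1877] tool-y ang 2.1 j6 0.83 roll units 0.04 x,y units 5.94 2.68
```

```bash
python3 -m handwheel '{"deltas":[[-0.5,0.4,0.18,0,0],[-0.5,0.79,0.357,0,0],[-0.5,0.79,0.357,0,0],[-0.5,0.79,0.357,0,0],[-0.5,0.79,0.357,0,0],[-0.5,0.79,0.357,0,0],[-0.5,0.79,0.357,0,0],[-0.5,0.79,0.357,0,0],[-0.5,0,0,0,0],[-0.5,0,0,0,0],[-0.5,0,0,0.8,0],[-0.5,0,0,0.8,0],[-0.5,0,0,0.5,0],[-0.5,0,0,0.38,0],[-0.5,0,0,0,0],[-0.5,0,0,0,0]]}'; python3 -c "
from h import *
plan(.5536,-.0367,1.7)"
```

```text
clock: 14.58
tcp_pos: [0.5531, -0.0371, 0.0886]
orientation: [0.001, 0.695, 0.719, 0.0]
wrist_force: [0.3, -0.5, -0.5]
finger_gap: 0.031
grip_force: 29.9
tcp [ 0.5531 -0.0371  0.0886] tool-y ang 2.0 j6 1.32 roll units 0.03 x,y units 0.01 0.01
```

```bash
python3 -m handwheel '{"deltas":[[-0.5,0,0,0.06,0],[-0.5,0,0,0,0],[0.05,0,0,0,0],[0.1,0,0,0,0],[0.1,0,0,0,0],[0.1,0,0,-0.5,0],[0.1,0,0,-0.9,0],[0.1,0,0,-0.9,0],[0.1,0,0,-0.7,0],[0.1,0,0,0,0]]}'; python3 -c "
from h import *
plan(.4503,.0255,-26)"
```

```text
clock: 15.82
tcp_pos: [0.5541, -0.037, 0.208]
orientation: [0.002, 0.695, 0.719, 0.001]
wrist_force: [0.2, -0.3, 0.0]
finger_gap: 0.0471
grip_force: 0.0
tcp [ 0.5541 -0.037   0.208 ] tool-y ang 2.0 j6 1.32 roll units 2.8 x,y units 0.27 -3.02
```

```bash
python3 -m handwheel '{"deltas":[[0.1,0,0,0,0.93],[0.1,0,0,0,0.93],[0.1,0,0,0,0.94],[0.1,0.04,-0.5,0,0],[0.1,0.08,-0.85,0,0],[0.1,0.08,-0.85,0,0],[0.1,0.07,-0.82,0,0],[0.1,0,0,0,0],[0.1,0,0,0,0]]}'; python3 -c "
from h import *
plan(.4503,.0255,-26)"
```

```text
clock: 16.95
tcp_pos: [0.4491, 0.0258, 0.205]
orientation: [0.0, 0.848, 0.53, 0.0]
wrist_force: [0.1, -0.2, -0.2]
finger_gap: 0.0469
grip_force: 0.0
tcp [0.4491 0.0258 0.205 ] tool-y ang -26.0 j6 1.9 roll units 0.0 x,y units 0.01 0.03
```

```bash
python3 -m handwheel '{"deltas":[[0.1,0,0.03,0.8,0],[0.1,0,0,0.8,0],[0.1,0,0,0.6,0],[0.1,0,0,0.45,0],[0.1,0,0,0,0],[-0.8,0,0,0,0],[-0.8,0,0,0,0],[-0.8,0,0,0,0],[-0.8,0,0,0,0],[-0.8,0,0,0,0],[-0.8,0,0,0,0]]}' 35; python3 -c "
from h import *
from workcell import optics
c=optics.read_camera('scene');np.savez('scene2.npz',**c)
cv2.imwrite('pics/s2.png',cv2.resize(c['frame'][120:280,200:420,::-1],None,fx=3.5,fy=3.5,interpolation=2))"
```

```text
clock: 18.32
tcp_pos: [0.4507, 0.0252, 0.1002]
orientation: [0.001, 0.848, 0.53, 0.001]
wrist_force: [0.8, -0.7, 5.2]
finger_gap: 0.0174
grip_force: 34.3
```

View pics/s2.png

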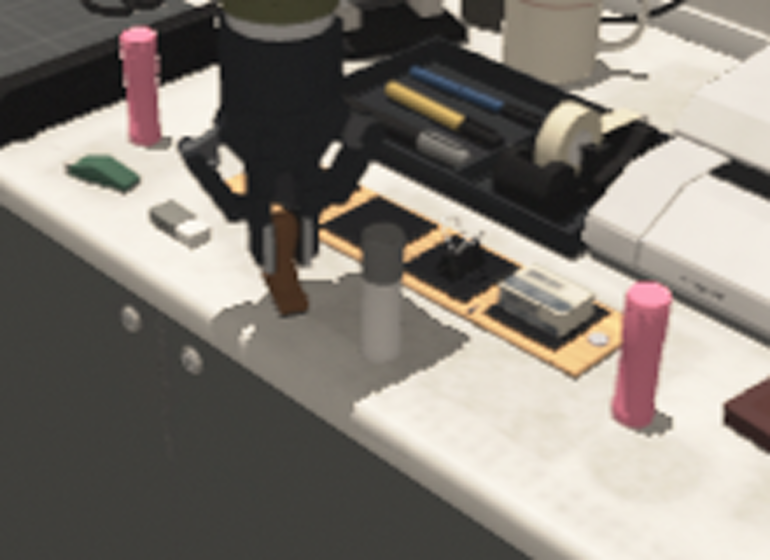

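The crop shows the clip upright on mat_3 (about 460,255), the box on mat_4 (545,300), and the stamp held between the pads (285,240).

```bash
python3 -m handwheel '{"deltas":[[-0.8,0,0,-0.3,0],[-0.8,0,0,-0.7,0],[-0.8,0,0,-0.7,0],[-0.8,0,0,-0.5,0],[-0.8,0,0,0,-0.9],[-0.8,0,0,0,-0.93],[-0.8,0,0,0,-0.94],[-0.8,0,0,0,0],[-0.8,0,0,0,0]]}'; python3 -c "
from h import *
plan(.5512,.0383,1.7)"
```

```text
clock: 19.5
tcp_pos: [0.4496, 0.0255, 0.1876]
orientation: [-0.0, 0.697, 0.717, -0.0]
wrist_force: [0.6, 0.8, -0.5]
finger_gap: 0.0173
grip_force: 34.3
tcp [0.4496 0.0255 0.1876] tool-y ang 1.6 j6 1.42 roll units -0.01 x,y units 0.25 2.55
```

```bash
python3 -m handwheel '{"deltas":[[-0.8,0.04,0.35,0,0],[-0.8,0.07,0.74,0,0],[-0.8,0.07,0.74,0,0],[-0.8,0.07,0.72,0,0],[-0.8,0,0,0,0],[-0.8,0,0,0,0],[-0.8,0,0,0.6,0],[-0.8,0,0,0.7,0],[-0.8,0,0,0.4,0],[-0.8,0,0,0.15,0],[-0.8,0,0,0,0],[-0.8,0,0,0,0]]}'; python3 -c "
from h import *
plan(.5512,.0383,1.7)"
```

```text
clock: 21.0
tcp_pos: [0.5521, 0.0383, 0.1144]
orientation: [0.001, 0.697, 0.718, 0.0]
wrist_force: [-0.2, 0.2, -1.5]
finger_gap: 0.0177
grip_force: 34.3
tcp [0.5521 0.0383 0.1144] tool-y ang 1.7 j6 1.47 roll units 0.0 x,y units -0.0 -0.02
```

```bash
python3 -m handwheel '{"deltas":[[-0.8,0,0,0.1,0],[-0.8,0,0,0,0],[-0.8,0,0,0,0],[-0.4,0,0,0,0],[-0.1,0,0,0,0],[0.1,0,0,0,0],[0.1,0,0,0,0],[0.1,0,0,-0.5,0],[0.1,0,0,-0.9,0],[0.1,0,0,-0.9,0],[0.1,0,0,-0.5,0],[0.1,0,0,0,0]]}'; python3 -c "
from h import *
plan(.4530,-.0595,1.7)"
```

```text
clock: 22.5
tcp_pos: [0.5525, 0.0384, 0.2232]
orientation: [0.002, 0.696, 0.718, 0.001]
wrist_force: [0.3, 0.4, -0.3]
finger_gap: 0.0471
grip_force: 0.0
tcp [0.5525 0.0384 0.2232] tool-y ang 1.7 j6 1.47 roll units 0.0 x,y units -2.37 -2.56
```

```bash
python3 -m handwheel '{"deltas":[[0.1,-0.3,-0.34,0,0],[0.1,-0.69,-0.74,0,0],[0.1,-0.69,-0.74,0,0],[0.1,-0.69,-0.74,0,0],[0.1,0,0,0,0],[0.1,0,0,0,0]]}'; python3 -c "
from h import *
plan(.4530,-.0595,1.7)"
```

```text
clock: 23.25
tcp_pos: [0.4513, -0.0596, 0.2208]
orientation: [-0.0, 0.697, 0.717, -0.0]
wrist_force: [0.1, -0.2, 0.3]
finger_gap: 0.047
grip_force: 0.0
tcp [ 0.4513 -0.0596  0.2208] tool-y ang 1.7 j6 1.23 roll units -0.0 x,y units 0.0 0.04
```

```bash
python3 -m handwheel '{"deltas":[[0.1,0,0.03,0.7,0],[0.1,0,0,0.8,0],[0.1,0,0,0.8,0],[0.1,0,0,0.47,0],[0.1,0,0,0,0],[-0.7,0,0,0,0],[-0.7,0,0,0,0],[-0.7,0,0,0,0],[-0.7,0,0,0,0],[-0.7,0,0,0,0],[-0.7,0,0,0,0]]}' 30
```

```text
clock: 24.62
tcp_pos: [0.4534, -0.0595, 0.111]
orientation: [0.0, 0.697, 0.718, 0.0]
wrist_force: [-0.1, 0.5, 3.2]
finger_gap: 0.0255
grip_force: 29.7
```

```bash
python3 -m handwheel '{"deltas":[[-0.7,0,0,-0.4,0],[-0.7,0,0,-0.8,0],[-0.7,0,0,-0.8,0],[-0.7,0,0,-0.8,0],[-0.7,0,0,-0.2,0],[-0.7,0,0,0,0],[-0.7,0,0,0,0]]}'; python3 -c "
from h import *
plan(.5491,.1135,1.7)"
```

```text
clock: 25.5
tcp_pos: [0.4524, -0.0592, 0.2293]
orientation: [-0.001, 0.697, 0.718, -0.001]
wrist_force: [0.2, 0.2, -0.9]
finger_gap: 0.0255
grip_force: 29.6
tcp [ 0.4524 -0.0592  0.2293] tool-y ang 1.7 j6 1.23 roll units 0.0 x,y units 4.24 2.55
```

Going across, then lowering to about 4 mm above the final height (0.120).

```bash
python3 -m handwheel '{"deltas":[[-0.7,0.4,0.25,0,0],[-0.7,0.77,0.46,0,0],[-0.7,0.77,0.46,0,0],[-0.7,0.77,0.46,0,0],[-0.7,0.77,0.46,0,0],[-0.7,0.76,0.45,0,0],[-0.7,0,0,0,0],[-0.7,0,0,0,0],[-0.7,0,0,0.7,0],[-0.7,0,0,0.8,0],[-0.7,0,0,0.6,0],[-0.7,0,0,0.4,0],[-0.7,0,0,0.1,0],[-0.7,0,0,0,0],[-0.7,0,0,0,0]]}'; python3 -c "
from h import *
plan(.5491,.1135,1.7)"
```

```text
clock: 27.38
tcp_pos: [0.5503, 0.1132, 0.1277]
orientation: [0.001, 0.696, 0.718, 0.001]
wrist_force: [-0.5, -0.5, -0.3]
finger_gap: 0.0256
grip_force: 29.6
tcp [0.5503 0.1132 0.1277] tool-y ang 1.7 j6 1.6 roll units 0.0 x,y units 0.01 -0.03
```

```bash
python3 -m handwheel '{"deltas":[[-0.7,0,-0.03,0.1,0],[-0.7,0,0,0.08,0],[-0.7,0,0,0,0],[-0.7,0,0,0,0],[-0.4,0,0,0,0],[-0.1,0,0,0,0],[0.1,0,0,0,0],[0.1,0,0,0,0],[0.1,0,0,-0.5,0],[0.1,0,0,-0.9,0],[0.1,0,0,-0.9,0],[0.1,0,0,-0.9,0],[0.1,0.5,-0.8,0,0],[0.1,0.8,-0.8,0,0],[0.1,0.8,-0.8,0,0],[0.1,0.8,-0.6,0,0],[0.1,0.8,0,0,0],[0.1,0.8,0,0,0],[0.1,0,0,0,0],[0.1,0,0,0,0]]}'
```

```text
clock: 29.88
tcp_pos: [0.4229, 0.2891, 0.2472]
orientation: [0.0, 0.696, 0.718, -0.0]
wrist_force: [0.3, -0.2, -0.5]
finger_gap: 0.0471
grip_force: 0.0
```

```bash
python3 - <<'E'
from h import *
from workcell import optics
for n in ('top','scene'):
    c=optics.read_camera(n);np.savez(n+'3.npz',**c)
t=load('top3.npz');s=load('scene3.npz')
a=cv2.resize(t['frame'][170:250,240:390,::-1],None,fx=4,fy=4,interpolation=2);b=cv2.resize(s['frame'][120:215,240:390,::-1],None,fx=3,fy=3,interpolation=2)
o=np.zeros((600,640,3),'uint8');o[:a.shape[0],:a.shape[1]]=a;o[315:315+b.shape[0],:b.shape[1]]=b[:285]
cv2.imwrite('pics/f.png',o)
P=cloud(t)
for nm,x,y,lo in(('glue',.5491,.1135,.085),('stamp',.5512,.0383,.05),('stampfoot',.5512,.0383,.016),('clip',.5536,-.0367,.016),('box',.5559,-.1109,.02)):
  for k,Q in(('T',P),('S',cloud(s))):
    m=(abs(Q[...,0]-x)<.036)&(abs(Q[...,1]-y)<.033)&(Q[...,2]>lo)&(Q[...,2]<.12);q=Q[m]
    if len(q)>3:
        r=cv2.minAreaRect((q[:,:2]*1000).astype('float32'));print(nm,k,len(q),'err mm',np.round((q.mean(0)[:2]-[x,y])*1000,1),'rect err',np.round(np.array(r[0])-[x*1000,y*1000],1),np.round(r[1],0),round(r[2]),'zmax',q[:,2].max().round(3))
E
```

```text
glue T 100 err mm [-3.5 -0.1] rect err [-2.8  0.1] [25. 24.] 43 zmax 0.1
glue S 83 err mm [-5.3 -4.8] rect err [-1.9 -1.9] [27. 24.] 33 zmax 0.099
stamp T 55 err mm [-2.9  2.7] rect err [-2.2  3.6] [18. 17.] 89 zmax 0.076
stamp S 77 err mm [-4.2 -1.7] rect err [-2.3 -0.1] [16. 18.] 83 zmax 0.074
stampfoot T 171 err mm [-3.4  2.8] rect err [-1.7  3. ] [20. 47.] 2 zmax 0.076
stampfoot S 226 err mm [-4.5 -1.9] rect err [-2.7  0.6] [23. 49.] 1 zmax 0.074
clip T 70 err mm [-3.4 -0.5] rect err [-2.5  0. ] [32. 25.] 5 zmax 0.045
clip S 87 err mm [-4.3 -3.9] rect err [-4.1 -3.5] [30. 27.] 35 zmax 0.045
box T 276 err mm [-3.   2.3] rect err [-1.9  1.9] [37. 52.] 3 zmax 0.032
box S 270 err mm [-4.7 -1.8] rect err [-2.7  0.6] [41. 53.] 1 zmax 0.029
```

View pics/f.png

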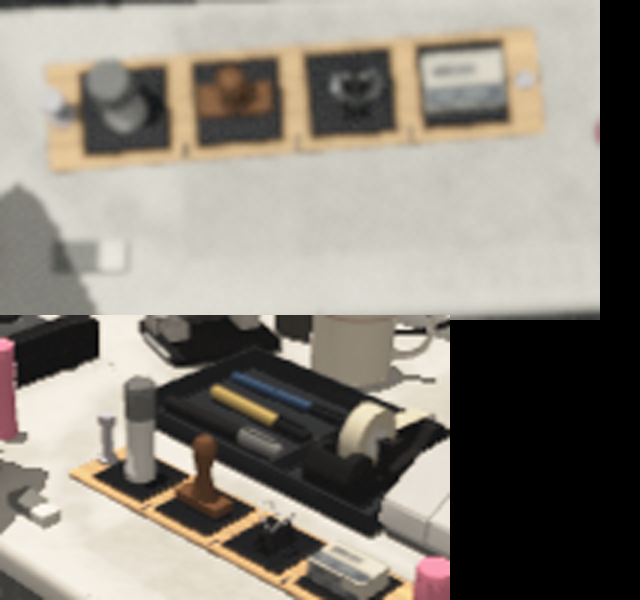

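The final picture shows all four upright on their mats: glue stick next to the post (top panel 110,100), then stamp (232,90), clip (350,90) and box (463,80), each within about 3 mm of its mat centre. The gripper is well clear.

```bash
python3 -c "
from workcell import hand_in
print(hand_in())"
```

```text
the job is handed in; nothing more can be done
None
```

The job is handed in: from the steel post outward, the glue stick, rubber stamp, binder clip and staple box each stand upright and released on their own mat, about 2–4 mm off centre as measured by the cameras, at about 30 s of the 99 s allowed.

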